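Open the ejectors, load the reader board and lever it home

TASK

Fit the white plug-in board, which stands upright in its grey holder, into the leaning bay of the tube reader. First swing both ejector levers fully outward, then lower the board into the slot until it rests on the sprung contacts, and then swing both levers fully inward so that they press the board fully home. Let go of everything and leave the other things on the bench where they are.

Things in the scene. Friction and masses are not known exactly. Their poses are not given: they have to be found in the camera images.
- bay: white leaning bay on the reader's base (fixed). Origin: centre of the slot's solid floor, 52 mm above the table. z: up along the slot, leaning 20 degrees from vertical towards its -x side, which roughly faces the robot; y: along the slot; x: across it. Slot 28 mm (x) by 124 mm (y), walls 32 mm high. White block 75 x 156 mm, foot plate 130 x 200 mm
- slot_mouth (a point): centre of the slot's mouth at the top of its flared lips, 39 mm above the slot's floor; axes of the bay. The lips widen the slot by about 2 mm on each side
- rest_left (a point): top of the brass sprung contact at y = +40 mm in the bay, when free: 6 mm above the slot's floor. It sinks flush with the floor under about 9 N (3 N to start)
- rest_right (a point): the same contact at y = -40 mm
- hinge_left (a point): fixed hinge point of that lever, at (0, +80, 46) mm in the bay's frame; the hinge line is parallel to the bay's x. At 0 the lever's round nose (4 mm radius) lies 14 mm towards the bay's middle and 6 mm up from here; it swings over the board's ear and presses it down from about 0.6 to 0
- hinge_right (a point): fixed hinge point of that lever, at (0, -80, 46) mm in the bay's frame; the hinge line is parallel to the bay's x. At 0 the lever's round nose (4 mm radius) lies 14 mm towards the bay's middle and 6 mm up from here; it swings over the board's ear and presses it down from about 0.6 to 0
- lever_left (a joint): ejector lever at the bay's +y end (rad): 0 = fully inward, standing along the bay's z; 1.2 = fully outward (stop), top swung away from the bay's middle. Starts partly inward, 0.1 to 0.5. Stiff hinge: 0.2 N m, so 3 to 4 N at the tab either way, 6 to 10 N at the tab while it presses the board down; stays where it is left
- lever_right (a joint): ejector lever at the bay's -y end (rad): 0 = fully inward, standing along the bay's z; 1.2 = fully outward (stop), top swung away from the bay's middle. Starts partly inward, 0.1 to 0.5. Stiff hinge: 0.2 N m, so 3 to 4 N at the tab either way, 6 to 10 N at the tab while it presses the board down; stays where it is left
- tab_left (a point): centre of the grip tab of lever_left, 62 mm from the hinge. Tab 16 mm wide (x, the width to pinch), 10 mm thick (y), 30 mm long (z), its end 77 mm from the hinge. Axes of the lever: x = the bay's x, z along the lever towards its end
- tab_right (a point): the same for lever_right
- board: white plug-in board in its case, 24 mm thick (x), 120 mm long (y), 85 mm high (z), about 0.25 kg, alike either way round. Origin: centre of its underside; z towards its top. Lowest 6 mm: 20 x 116 mm. Grasp across the thickness near the top. Seated, its origin and axes coincide with the bay's (or half a turn about z); resting on the free contacts it is 6 mm higher
- ear_a (a point): middle of the top of one ear, 66 mm from the board's middle and 48 mm up. Ear: 12 mm long, 16 mm wide, 8 mm thick; over both ears the board is 144 mm long. The levers must stand beyond about 1.0 rad for the ears to pass the noses
- ear_b (a point): the same at the other end
- holder: grey holder on the table (fixed), 110 x 150 mm base; origin under its centre. The board stands upright in it, its underside 8 mm above the table, between walls up to 32 mm high
- pot_a: specimen pot with a red screw lid, 44 mm across, 62 mm high; a bystander, origin under its centre
- pot_b: a second such pot; a bystander, origin under its centre
- tube_rack: orange rack of red-capped tubes, 70 x 170 mm, 94 mm high; a bystander, origin under its centre
- dish: flat clear round dish, 90 mm across, 16 mm high; a bystander, origin under its centre
- label_roll: roll of paper labels, 72 mm across, 28 mm high; a bystander, origin under its centre
- blank: white blank cover plate lying flat, 85 x 100 mm, 16 mm thick, no ears: not the board; a bystander, origin under its centre
- slide_box: closed slide box, 100 x 75 mm, 32 mm high; a bystander, origin under its centre

How it is judged:
On the way, in this order (a step that is already met when the one before it is completed fails the run):
1. both levers swung outward, beyond 1.0 rad, while the board is still out of the bay (value of joint each of lever_left, lever_right above 1 rad and distance between board and bay above 0.08 m), for 0.2 s.
2. the board stands in the slot, its underside within 12 mm of the floor, both levers still outward (beyond 0.8 rad) (x of board in the frame of bay between -0.006 and 0.006 m and y of board in the frame of bay between -0.008 and 0.008 m and angle between the z axis of board and the z axis of bay, either way round below 0.12 rad and angle between the y axis of board and the y axis of bay, either way round below 0.12 rad and z of board in the frame of bay below 0.012 m and value of joint each of lever_left, lever_right above 0.8 rad), for 0.2 s.
At the end, for the whole second after the job is handed in: The board is in the slot, centred within 6 mm across and 8 mm along it and straight within 0.12 rad, its underside within 2.5 mm of the slot's floor and at rest; both levers are inward, within 0.12 rad of upright (x of board in the frame of bay between -0.006 and 0.006 m and y of board in the frame of bay between -0.008 and 0.008 m and angle between the z axis of board and the z axis of bay, either way round below 0.12 rad and angle between the y axis of board and the y axis of bay, either way round below 0.12 rad and z of board in the frame of bay below 0.0025 m and value of joint each of lever_left, lever_right below 0.12 rad and linear speed of board below 0.02 m/s); the robot touches nothing.
It fails at once if a bystander is moved by more than 40 mm (distance of any of pot_a, pot_b, tube_rack, dish, label_roll, blank, slide_box from where it was at the start of the episode above 0.04 m).
It also fails if it takes over 72 s, if anything falls off the work surface, if the arm or the gripper's body presses on something with over 40 N, if the wrist force passes 120 N, or if a joint passes its speed limit or range.

ROBOT

A 6-joint arm with a two-finger parallel gripper is mounted at the origin on the work surface. World frame = base frame: x ahead of the robot, y to its left, z up, the work surface at z = 0. Lengths are in m, angles in rad, forces in N, time in s.
With the tool pointing down it reaches from about 0.375 to 0.9 m from the base axis. Payload 3.1 kg.
Tool frame: the origin (TCP) lies between the finger pads; the fingertips stand 19 mm ahead of it and the grasp point (between the pads) is the TCP; z points along the fingers, y is the direction in which the jaws open and shut (so a half turn about z gives the same grasp; the last joint's range is limited). The gripper opens to 85 mm and grips with 20 to 120 N. Pads are 22 mm wide; open, the fingers measure 114 mm over their backs; the gripper's body (76 mm by 85 mm) begins 54 mm behind the grasp point. The pads swing forward as they close: fully open they stand 13 mm farther back than shut.
Start: joints at [0.958, 0.527, 1.433, -0, 1.181, -0.178], TCP at [0.263, 0.567, 0.25] pointing down, gripper open.
Joint ranges: [-3.08, 3.08], [-0.75, 2.2], [0.22, 2.44], [-1.43, 4.57], [0, 2.65], [-2.85, 2.85]. Speed limits (rad/s): [2.79, 2.79, 3.14, 3.14, 3.14, 3.14].

INTERFACE

Orientations are given as a unit quaternion [x, y, z, w].
In Python, from station import manip, optics, job gives the robot as it stands.
- The arm moves only by the shell command python3 -m inch 'ROWS' [OPENING] [FORCE]. ROWS is JSON, one flat list of numbers, 4 for each row, row after row: the shift along the world's x, y, z in cm, then the turn about the world's z in rad. A call has 1 to 20 rows; each row shifts and turns the commanded pose from where the row before left it; what a row does not reach is not made up. A row lasts 1/8 s, in which the tool goes at most 62.5 mm and 10.7 degrees, less where a joint would pass 70% of its speed; a pose out of reach is approached as far as the arm can. A call with a gripper value outside its range is refused whole. OPENING is the opening in per cent of the stroke, from 0 (shut) to 100 (fully open), set as the call begins (- or left out, the last holds). The fingers move at their own pace and stop on an object; FORCE is the grip in N (left out, the last holds). Time passes only in rows, so rows that do not move let the fingers close. It gives the time, the measured TCP pose, the force and the opening at its end, in the units of the state.
- manip.sense(): the state, without advancing time (a new reading comes with each control period).
- optics.snapshot(name): name is "side" or "top" or "wrist"; returns (picture, depth): 420x560x3 uint8, red, green, blue; 420x560 float32, m along the optical axis (not along the pixel's ray), 0 where there is no reading.
- optics.camera_model(name): a dict with "mtx" (3x3 intrinsics, pixels), "camera_from_world" (4x4, takes a point from world to camera coordinates); the wrist camera has in their place "tool_from_camera" (4x4, takes a point from camera to tool coordinates, whose origin is the TCP and whose axes are the flange's). Camera axes: x right, y up, looking along -z (the intrinsics and any distortion apply to the point x, -y, -z); pixel columns grow to the right and rows downward; lengths in m; the calibration is good to about 2 mm. A picture is of the moment at which its call begins: read the wrist's pose just before it. camera_model takes no time and is no camera call.
- job.sign_off(): hands the job in, once; it reports no verdict.
The state is a dict: "t": time; "q": joint angles; "qd": joint speeds; "tau": joint torques, N m; "tcp_pos": TCP position; "tool_rot": TCP orientation; "force": force on the tool from outside, world axes, zero at the start; "ft_torque": the same for the moment, N m; "finger_gap": opening from 0.0 (shut) to 1.0 (fully open).
Only numpy, scipy, OpenCV 4.12 (cv2) and the standard library are available. Lean on these libraries where they do the work, as an engineer would, in place of code of your own. Each camera call takes 0.05 s, during which the arm holds its last target.

## Working session

There is one attempt and no reset: what is moved stays moved. The work goes in short steps, Python scripts to look and compute and a shell command to move; the robot and the scene stay as the last step left them, time stands still between calls to the robot, and variables do not carry over. Pictures are saved under pics/ and viewed, and the job is handed in when it is done.

```bash
ls; mkdir -p pics; cat > h.py <<'E'
import numpy as np, cv2, json
from station import manip, optics, job
def snap(cam,name):
    s=manip.sense(); p,d=optics.snapshot(cam)
    cv2.imwrite(f'pics/{name}.png',p[:,:,::-1]); np.savez(f'pics/{name}.npz',p=p,d=d,pos=s['tcp_pos'],rot=s['tool_rot'])
    return p,d,s
E
python3 - <<'E'
from h import *
for c in ['side','top','wrist']:
    snap(c,c+'0'); m=optics.camera_model(c); print(c,m)
print(manip.sense())
E
```

```text
pics
side {'mtx': array([[438.36532541,   0.        , 281.76363663],
       [  0.        , 438.36532541, 214.68993391],
       [  0.        ,   0.        ,   1.        ]]), 'camera_from_world': array([[ 0.99619234, -0.08534836, -0.0177897 , -0.57298482],
       [ 0.07394294,  0.71903092,  0.69103327, -0.13018404],
       [-0.04618721, -0.68971747,  0.722604  , -1.18704235],
       [ 0.        ,  0.        ,  0.        ,  1.        ]])}
top {'mtx': array([[439.63461221,   0.        , 281.64468777],
       [  0.        , 439.63461221, 207.86723883],
       [  0.        ,   0.        ,   1.        ]]), 'camera_from_world': array([[ 6.33244868e-03, -9.99978883e-01,  1.46056453e-03,
        -1.27988391e-02],
       [ 9.96942512e-01,  6.42696266e-03,  7.78737582e-02,
        -5.90407940e-01],
       [-7.78815007e-02,  9.62967298e-04,  9.96962158e-01,
        -1.33714495e+00],
       [ 0.00000000e+00,  0.00000000e+00,  0.00000000e+00,
         1.00000000e+00]])}
wrist {'mtx': array([[348.45345552,   0.        , 281.10042981],
       [  0.        , 348.45345552, 212.92645065],
       [  0.  
[... 354 characters left out ...]
,  0.00000000e+00,
         1.00000000e+00]])}
{'t': 0.15, 'q': array([ 9.57486951e-01,  5.28262456e-01,  1.43362071e+00,  9.76780745e-06,
        1.18135578e+00, -1.78455875e-01]), 'qd': array([-0.00279232, -0.00383047, -0.00215883,  0.00058104,  0.00065646,
       -0.00270796]), 'tau': array([ 9.58873679e-04, -4.42743373e+01, -1.78276724e+01, -1.84497394e-04,
        5.59354521e-03, -5.42614231e-06]), 'tcp_pos': array([0.26294589, 0.56643333, 0.24954828]), 'tool_rot': array([ 2.15719417e-01,  9.76455045e-01, -7.57740912e-04, -3.21591787e-04]), 'force': array([-0.47136886,  0.39027762, -0.59776105]), 'ft_torque': array([0.03295043, 0.01278612, 0.00909113]), 'finger_gap': 1.0006127784811132}
```

View pics/side0.png

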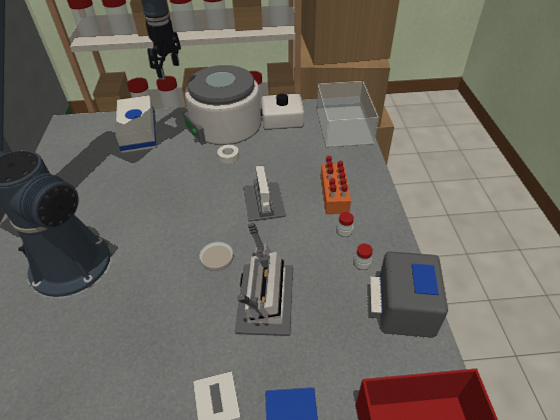

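View pics/top0.png

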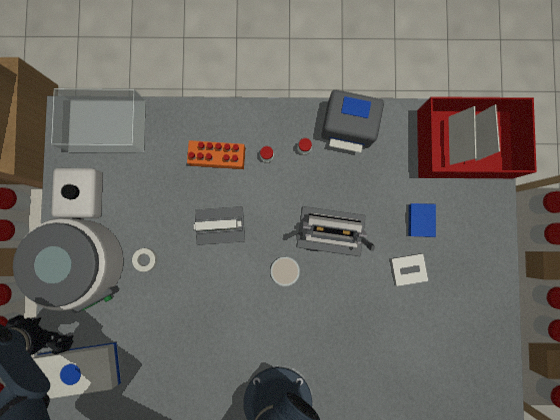

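View pics/wrist0.png

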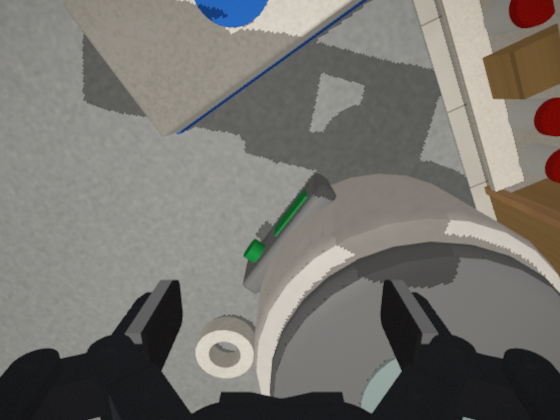

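```bash
python3 - <<'E'
from h import *
p=np.load('pics/top0.npz')['p'][:,:,::-1]
cv2.imwrite('pics/t_bay.png',cv2.resize(p[195:270,275:385],None,fx=7,fy=7,interpolation=cv2.INTER_CUBIC))
cv2.imwrite('pics/t_hold.png',cv2.resize(p[195:255,180:260],None,fx=7,fy=7,interpolation=cv2.INTER_CUBIC))
p=np.load('pics/side0.npz')['p'][:,:,::-1]
cv2.imwrite('pics/s_both.png',cv2.resize(p[155:340,205:325],None,fx=3.2,fy=3.2,interpolation=cv2.INTER_CUBIC))
E
```

```text
(no output)
```

View pics/t_bay.png

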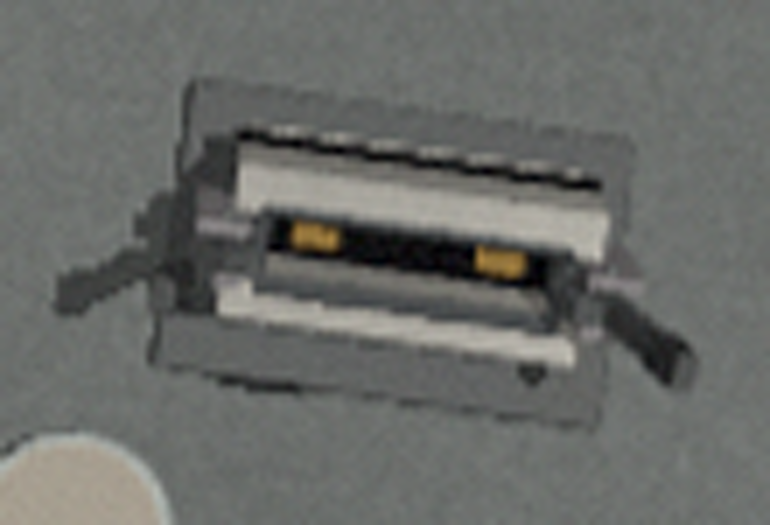

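View pics/t_hold.png

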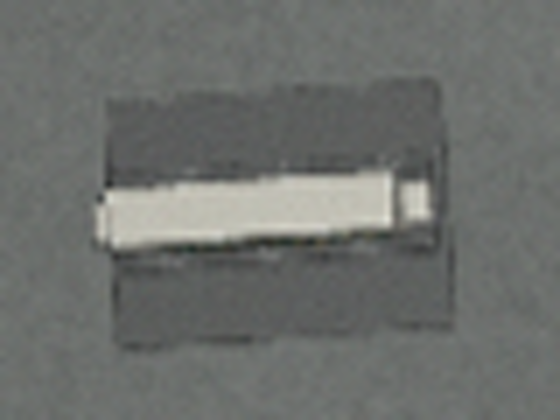

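View pics/s_both.png

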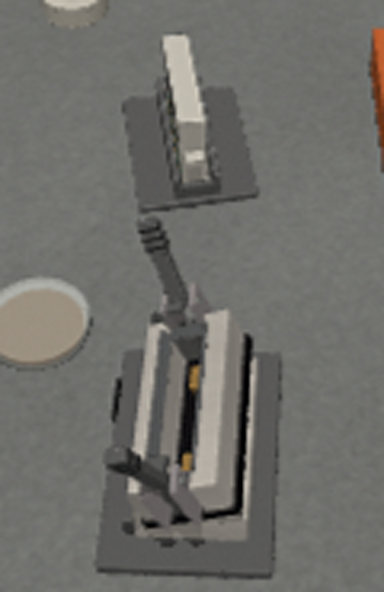

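```bash
cat >> h.py <<'E'
def ray(cam,uv,pos=None,rot=None):
    from scipy.spatial.transform import Rotation as R
    m=optics.camera_model(cam); K=m['mtx']
    d=np.array([(uv[0]-K[0,2])/K[0,0],-(uv[1]-K[1,2])/K[1,1],-1.])
    if cam=='wrist':
        T=m['tool_from_camera']; Rw=R.from_quat(rot).as_matrix()
        return Rw@T[:3,3]+pos, Rw@T[:3,:3]@d
    T=m['camera_from_world']; A=T[:3,:3].T
    return -A@T[:3,3], A@d
def onz(cam,uv,z,pos=None,rot=None):
    o,d=ray(cam,uv,pos,rot); return o+d*(z-o[2])/d[2]
def proj(cam,X,pos=None,rot=None):
    from scipy.spatial.transform import Rotation as R
    m=optics.camera_model(cam);K=m['mtx'];X=np.atleast_2d(X)
    if cam=='wrist':
        T=m['tool_from_camera']; Rw=R.from_quat(rot).as_matrix()
        c=((X-pos)@Rw-T[:3,3])@T[:3,:3]
    else:
        T=m['camera_from_world']; c=X@T[:3,:3].T+T[:3,3]
    return np.c_[K[0,0]*c[:,0]/-c[:,2]+K[0,2],K[1,1]*c[:,1]/c[:,2]+K[1,2]]
E
python3 - <<'E'
from h import *
np.set_printoptions(precision=4,suppress=True)
for n,cs,z in [('bay',[(302.1,206.4),(365.7,214.3),(360.3,256.1),(296.4,247.1)],.01),('hold',[(195.4,209.3),(242.9,206.1),(244.7,241.9),(196.9,244.7)],.006)]:
    P=np.array([onz('top',c,z) for c in cs]); print(n,P,P.mean(0))
    L=np.linalg.norm(np.roll(P,-1,0)-P,axis=1);print(L)
    e=P[0]-P[1]; print('ylong yaw',np.arctan2(-e[0],e[1])) ; e=P[3]-P[2]; print(np.arctan2(-e[0],e[1]))
d=np.load('pics/top0.npz')['d']
for uv in [(330,226),(330,240),(218,225),(250,190),(196,218)]:
    z=d[uv[1],uv[0]]; o,r=ray('top',uv); print(uv,o+r*z)
E
```

```text
bay [[ 0.5965 -0.0729  0.01  ]
 [ 0.573  -0.2715  0.01  ]
 [ 0.4432 -0.2536  0.01  ]
 [ 0.4697 -0.0556  0.01  ]] [ 0.5206 -0.1634  0.01  ]
[0.1999 0.1311 0.1998 0.128 ]
ylong yaw -0.11758270214036384
-0.1331133125836478
hold [[0.5856 0.261  0.006 ]
 [0.5966 0.1124 0.006 ]
 [0.4848 0.1053 0.006 ]
 [0.4752 0.2539 0.006 ]] [0.5355 0.1831 0.006 ]
[0.149  0.112  0.1489 0.1106]
ylong yaw 0.07398398122417806
0.06469925235895324
(330, 226) [ 0.5326 -0.1504  0.0964]
(330, 240) [ 0.492  -0.153   0.0717]
(218, 225) [0.5337 0.1773 0.09  ]
(250, 190) [ 0.6482  0.0912 -0.0004]
(196, 218) [0.5583 0.2585 0.006 ]
```

```bash
python3 -m inch '[0,0,5,0, 0,-2,3,-0.08, 1,-5,0,-0.08, 1,-5,0,-0.08, 1,-5,0,-0.08, 2,-5,0,-0.08, 2,-5,0,-0.08, 2,-5,0,-0.08, 2,-5,0,-0.08, 2,-5,0,-0.08, 2,-5,0,-0.08, 2,-5,0,-0.08, 2,-5,0,-0.08, 2,-5,0,-0.08, 2,-5,0,-0.08, 1,-4,0,-0.08, 0,-2,0,-0.06,0,0,0,0,0,0,0,0]' 0 40; python3 - <<'E'
from h import *
snap('wrist','w1')
E
```

```text
t: 2.52
tcp_pos: [0.5025, -0.1616, 0.3302]
tool_rot: [0.749, 0.662, 0.0, -0.001]
force: [0.1, -0.2, 0.3]
finger_gap: -0.002
```

View pics/w1.png

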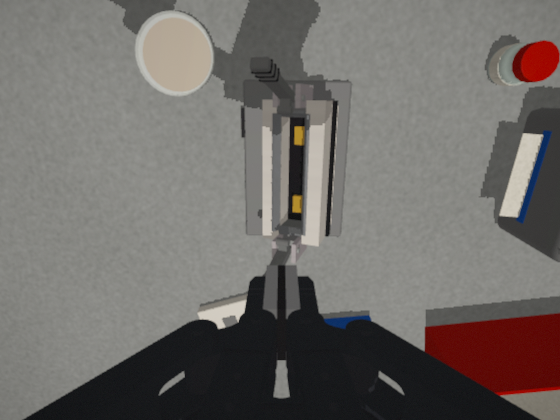

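```bash
python3 - <<'E'
from h import *
f=np.load('pics/w1.npz');p=f['p'][:,:,::-1];d=f['d']
cv2.imwrite('pics/w1z.png',cv2.resize(p[50:270,230:365],None,fx=2.7*1.3,fy=2.7,interpolation=cv2.INTER_CUBIC))
np.set_printoptions(precision=4,suppress=True,linewidth=150)
yaw=-.125; ey=np.array([-np.sin(yaw),np.cos(yaw),0]);ex0=np.array([np.cos(yaw),np.sin(yaw),0])
C=np.array([.5206,-.1634,0])
for v in (120,150,170,190,220):
    print(v)
    for u in range(246,350,2 if v==170 else 4):
        o,r=ray('wrist',(u,v),f['pos'],f['rot']); X=o+r*d[v,u]-C
        print('  ',u,p[v,u],(np.array([X@ex0,X@ey,X[2]])*1000).round(1)) if v in(170,120,220) else 0
E
```

```text
120
   246 [121 123 125] [-61.2  54.7  12.2]
   250 [121 123 125] [-56.3  54.6  11.4]
   254 [120 122 124] [-51.4  54.7  11.9]
   258 [121 122 125] [-46.5  54.7  12.5]
   262 [119 124 128] [-41.6  54.6  11.1]
   266 [119 126 132] [-34.1  58.2  70.7]
   270 [119 126 132] [-29.8  58.4  72.5]
   274 [74 74 74] [-25.4  59.   83.5]
   278 [73 73 72] [-21.3  58.7  78.3]
   282 [107 114 121] [-17.1  58.2  69.9]
   286 [108 114 120] [-12.7  57.5  57. ]
   290 [48 48 52] [-8.1 56.8 45.9]
   294 [28 26 29] [-3.6 57.  48.1]
   298 [28 27 29] [ 0.8 57.  49.3]
   302 [25 25 25] [ 5.2 57.1 51. ]
   306 [68 68 68] [ 7.  59.6 91.2]
   310 [111 117 121] [11.4 59.3 86.1]
   314 [118 126 131] [15.2 59.5 89.2]
   318 [119 126 132] [19.  59.6 91.1]
   322 [119 127 132] [23.  59.6 91.3]
   326 [115 122 128] [27.5 59.4 87.5]
   330 [134 142 147] [33.9 58.3 70. ]
   334 [25 25 25] [39.1 58.  63.8]
   338 [118 122 123] [51.6 54.8 11.2]
   342 [120 122 124] [56.6 54.8 11. ]
   346 [120 123 124] [61.5 54.8 10.8]
150
170
   246 [114 115 117] [-63.2  -7.7  10.5]
   248 [121 122 124] [-60.6  -7.6  11.1]
   250 [1
[... 2273 characters left out ...]
] [-21.4 -51.7  78.3]
   282 [113 121 126] [-16.8 -56.4  65.2]
   286 [86 92 94] [-11.9 -60.4  53.7]
   290 [63 63 64] [ -7.  -61.   52.1]
   294 [57 58 57] [ -2.2 -60.3  54. ]
   298 [50 51 52] [  2.7 -61.   52.1]
   302 [78 78 78] [  5.4 -48.5  87.3]
   306 [170 178 182] [  9.4 -46.2  93.6]
   310 [184 194 200] [ 14.2 -47.9  88.7]
   314 [184 194 201] [ 18.5 -47.5  89.9]
   318 [184 193 200] [ 22.6 -46.5  92.8]
   322 [142 151 156] [ 28.3 -50.2  82.3]
   326 [62 64 67] [ 35.5 -57.2  62.6]
   330 [117 124 130] [ 41.1 -59.1  57.2]
   334 [121 124 125] [ 53.2 -75.2  11.7]
   338 [121 124 125] [ 58.6 -75.4  11.1]
   342 [124 128 129] [ 66.  -79.2   0.2]
   346 [139 144 144] [ 71.8 -79.7  -1.3]
```

View pics/w1z.png

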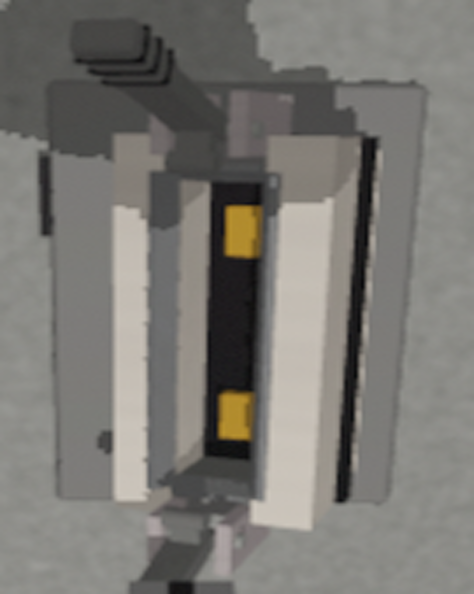

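```bash
cat >> h.py <<'E'
class Bay:
    def __init__(s,O,yaw,lean=np.deg2rad(20)):
        c,sn=np.cos(yaw),np.sin(yaw); hx=np.array([c,sn,0]); s.y=np.array([-sn,c,0]); k=np.array([0,0,1.])
        s.x=np.cos(lean)*hx+np.sin(lean)*k; s.z=-np.sin(lean)*hx+np.cos(lean)*k; s.O=np.array(O)
    def w(s,x,y,z): return s.O+(x*s.x+y*s.y+z*s.z)/1000
    def tab(s,side,th,r=62,off=0): # off: along lever-normal outward, mm
        y=80+r*np.sin(th)+off*np.cos(th); z=46+r*np.cos(th)-off*np.sin(th); return s.w(0,side*y,z)
E
python3 - <<'E'
from h import *
np.set_printoptions(precision=2,suppress=True,linewidth=150)
f=np.load('pics/w1.npz');p=f['p'];d=f['d']
hsv=cv2.cvtColor(p,cv2.COLOR_RGB2HSV)
m=cv2.inRange(hsv,(15,120,100),(35,255,255)); m[:,:250]=0;m[:,340:]=0
n,_,st,ce=cv2.connectedComponentsWithStats(m)
for i in range(1,n):
    if st[i,4]>20: print(st[i],ce[i],onz('wrist',ce[i],.0576,f['pos'],f['rot'])*1000)
yaw=-.125
C=np.array([.5206,-.1634,.052]); 
for dx in (4.3,):
  b=Bay(C+dx/1000*np.array([np.cos(yaw),np.sin(yaw),0]),yaw)
  print(b.O)
  for nm,pt in dict(cL=(0,40,6),cR=(0,-40,6),floorL=(-14,0,0),endP=(-10,62,0),endM=(-10,-62,0),lipF=(16,0,39),lipF32=(14,0,32),lipN32=(-14,0,32),lipN=(-16,0,39),ftop=(37,0,32),bl=(37,78,32),bl2=(37,-78,32),bl3=(-37,78,32),bl4=(-37,-78,32)).items():
    print(nm,proj('wrist',b.w(*pt),f['pos'],f['rot']))
  for th in (0.1,.3,.5): print(th,proj('wrist',[b.tab(1,th,77),b.tab(-1,th,77)],f['pos'],f['rot']))
E
```

```text
[294 126  11  20 192] [298.61 134.99] [ 527.15 -122.52   57.6 ]
[292 195  10  18 170] [296.5  203.79] [ 516.11 -201.78   57.6 ]
[ 0.52 -0.16  0.05]
cL [[299.35 136.26]]
cR [[298.1  204.91]]
floorL [[288.87 169.85]]
endP [[292.76 115.36]]
endM [[291.49 219.82]]
lipF [[303.88 178.72]]
lipF32 [[303.95 177.21]]
lipN32 [[279.43 175.25]]
lipN [[275.45 176.4 ]]
ftop [[325.   178.89]]
bl [[328.32 100.82]]
bl2 [[322.09 247.12]]
bl3 [[258.89 100.44]]
bl4 [[261.27 238.28]]
0.1 [[255.7   88.43]
 [259.65 288.28]]
0.3 [[256.92  67.66]
 [261.2  300.64]]
0.5 [[259.71  48.37]
 [263.84 310.02]]
```

```bash
cat >> h.py <<'E'
_y=-.128
bay=Bay(np.array([.5206,-.1634,.052])+.0043*np.array([np.cos(_y),np.sin(_y),0])+.0007*np.array([-np.sin(_y),np.cos(_y),0]),_y)
E
python3 - <<'E'
from h import *
np.set_printoptions(precision=1,suppress=True,linewidth=150)
for th in (0,.1,.2,.3,.4,.5): print(th,proj('top',[bay.tab(1,th,77),bay.tab(-1,th,77)]).ravel(),proj('side',[bay.tab(1,th,77),bay.tab(-1,th,77)]).ravel())
print('O',bay.O*1000)
for s in (1,-1):
  for th in (0,.1,.3,.5,.7,.9,1.1,1.2): print(s,th,bay.tab(s,th)*1000,bay.tab(s,th,77)*1000)
E
```

```text
0 [306.8 239.1 364.6 246.9] [248.8 229.3 241.7 285.8]
0.1 [304.  238.7 367.3 247.3] [249.2 226.9 241.4 289. ]
0.2 [301.3 238.2 370.  247.5] [249.7 224.9 241.2 292.4]
0.3 [298.6 237.6 372.6 247.6] [250.3 223.1 241.2 295.9]
0.4 [296.  236.9 375.  247.6] [251.  221.6 241.4 299.5]
0.5 [293.5 236.2 377.3 247.5] [251.9 220.4 241.7 303.3]
O [ 525.  -163.3   52. ]
1 0 [498.5 -79.2 153.5] [493.4 -78.5 167.6]
1 0.1 [499.4 -73.1 153.2] [494.6 -70.9 167.2]
1 0.3 [501.8 -61.1 150.9] [497.5 -56.1 164.4]
1 0.5 [504.9 -50.  146.4] [501.4 -42.3 158.7]
1 0.7 [508.6 -40.2 139.8] [505.9 -30.1 150.6]
1 0.9 [512.7 -32.  131.4] [511.  -20.  140.2]
1 1.1 [517.1 -25.9 121.7] [516.5 -12.3 128. ]
1 1.2 [519.3 -23.6 116.3] [519.3  -9.5 121.4]
-1 0 [ 478.1 -237.9  153.5] [ 473.  -237.2  167.6]
-1 0.1 [ 477.4 -244.   153.2] [ 472.2 -244.9  167.2]
-1 0.3 [ 476.7 -256.2  150.9] [ 471.3 -259.9  164.4]
-1 0.5 [ 476.9 -267.7  146.4] [ 471.5 -274.3  158.7]
-1 0.7 [ 478.  -278.1  139.8] [ 472.8 -287.2  150.6]
-1 0.9 [ 479.9 -287.1  131.4] [ 475.2 -298.3  140.2]
-1 1.1 [ 482.5 -294.2  121.7] [ 478.5 -307.1  128. ]
-1 1.2 [ 484.1 -296.9  116.3] [ 480.5 -310.6  121.4]
```

```bash
python3 - <<'E'
from h import *
np.set_printoptions(precision=1,suppress=True,linewidth=150)
for s in (1,-1):
  q=None
  for th in (0.,.2,.4,.6,.8,.9,1.,1.1,1.2,1.25):
    c=bay.tab(s,th,62,-5)-s*bay.y*.012+[0,0,.019]; c=c*100
    print(s,th,c.round(2),None if q is None else (c-q).round(2)); q=c
print(manip.sense()['tcp_pos'])
E
```

```text
1 0.0 [49.6 -9.6 17.2] None
1 0.2 [49.8 -8.4 17.2] [ 0.2  1.2 -0. ]
1 0.4 [50.  -7.2 17. ] [ 0.2  1.2 -0.2]
1 0.6 [50.4 -6.1 16.5] [ 0.3  1.1 -0.5]
1 0.8 [50.7 -5.1 15.8] [ 0.4  1.  -0.7]
1 0.9 [50.9 -4.7 15.4] [ 0.2  0.4 -0.4]
1 1.0 [51.2 -4.3 15. ] [ 0.2  0.4 -0.5]
1 1.1 [51.4 -4.  14.5] [ 0.2  0.3 -0.5]
1 1.2 [51.6 -3.7 14. ] [ 0.2  0.3 -0.5]
1 1.25 [51.7 -3.6 13.7] [ 0.1  0.1 -0.3]
-1 0.0 [ 48.  -22.1  17.2] None
-1 0.2 [ 47.9 -23.3  17.2] [-0.1 -1.2 -0. ]
-1 0.4 [ 47.8 -24.6  17. ] [-0.1 -1.2 -0.2]
-1 0.6 [ 47.8 -25.7  16.5] [ 0.  -1.1 -0.5]
-1 0.8 [ 48.  -26.7  15.8] [ 0.1 -1.  -0.7]
-1 0.9 [ 48.  -27.2  15.4] [ 0.1 -0.5 -0.4]
-1 1.0 [ 48.2 -27.6  15. ] [ 0.1 -0.4 -0.5]
-1 1.1 [ 48.3 -28.   14.5] [ 0.1 -0.4 -0.5]
-1 1.2 [ 48.4 -28.3  14. ] [ 0.1 -0.3 -0.5]
-1 1.25 [ 48.5 -28.4  13.7] [ 0.1 -0.1 -0.3]
[ 0.5 -0.2  0.3]
```

```bash
python3 -m inch '[-0.3,3,-5,0, -0.3,2.5,-5,0, 0,0,-4,0, 0,0,-2.1,0, 0,0,0,0, 0.1,1.1,0,0, 0.2,1.2,0,0, 0.2,1.2,-0.2,0, 0.3,1.1,-0.5,0, 0.4,1,-0.7,0, 0.2,0.4,-0.4,0, 0.2,0.4,-0.5,0, 0.2,0.3,-0.5,0, 0.2,0.3,-0.5,0,0,0,0,0]'; python3 - <<'E'
from h import *
snap('side','s2');snap('wrist','w2');s=manip.sense();print(s['force'])
p=np.load('pics/s2.npz')['p'][:,:,::-1]
cv2.imwrite('pics/s2z.png',cv2.resize(p[155:340,205:325],None,fx=3.2,fy=3.2,interpolation=cv2.INTER_CUBIC))
E
```

```text
t: 4.45
tcp_pos: [0.5182, -0.039, 0.1381]
tool_rot: [0.749, 0.662, 0.0, 0.002]
force: [-3.1, -4.4, 17.9]
finger_gap: 0.001
[-2.1214668  -3.21430276 15.97693642]
```

View pics/s2z.png

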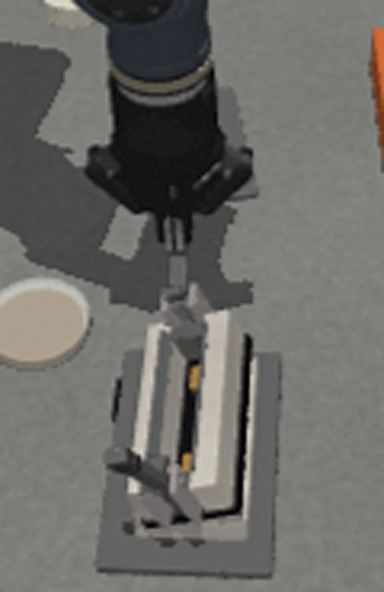

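View pics/w2.png

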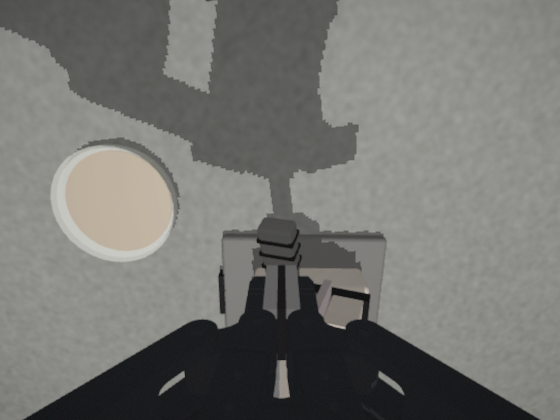

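```bash
python3 -m inch '[0,0,4,0, 0,-1,3,0, -1,-5,0,0, -1,-5,0,0, -1,-5,0,0, -0.8,-1.5,0,0, 0,0,-2.5,0, 0,0,-1.4,0, 0,0,0,0, -0.1,-1.1,0,0, -0.1,-1.2,0,0, -0.1,-1.2,-0.2,0, 0,-1.1,-0.5,0, 0.1,-1,-0.7,0, 0.1,-0.5,-0.4,0, 0.1,-0.4,-0.5,0, 0.1,-0.4,-0.5,0, 0.1,-0.3,-0.5,0,0,0,0,0]'; python3 - <<'E'
from h import *
snap('side','s3');s=manip.sense();print(s['force'])
p=np.load('pics/s3.npz')['p'][:,:,::-1]
cv2.imwrite('pics/s3z.png',cv2.resize(p[155:340,205:325],None,fx=3.2,fy=3.2,interpolation=cv2.INTER_CUBIC))
E
```

```text
t: 6.92
tcp_pos: [0.481, -0.2833, 0.1371]
tool_rot: [0.75, 0.662, 0.001, -0.001]
force: [-2.2, 11.0, 24.8]
finger_gap: -0.0
[-2.30718615  9.80721901 23.1014786 ]
```

View pics/s3z.png

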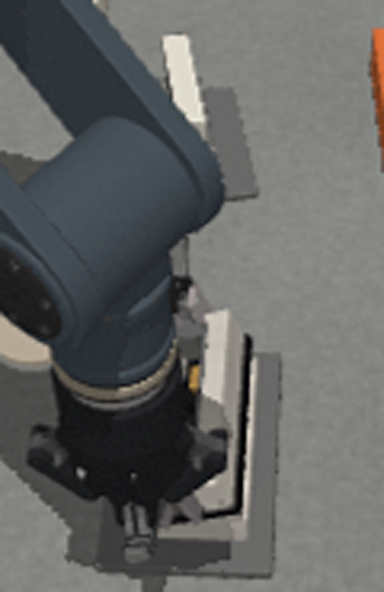

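```bash
python3 -m inch '[0,0,5,0, 0,1,5,0, 0.5,4,4,0.02, 0.5,5,0,0.02, 0.5,5,0,0.03, 0.5,5,0,0.03, 0.5,5,0,0.03,0.5,5,0,0.03,0.5,5,0,0.03,0.5,5,0,0,0.5,3,0,0,0.5,2,0,0,0.4,0,0,0,0,0,0,0]' 65 40; python3 - <<'E'
from h import *
snap('side','s4');snap('wrist','w4');s=manip.sense();print(s['force'])
p=np.load('pics/s4.npz')['p'][:,:,::-1]
cv2.imwrite('pics/s4z.png',cv2.resize(p[155:340,205:325],None,fx=3.2,fy=3.2,interpolation=cv2.INTER_CUBIC))
np.set_printoptions(precision=1,suppress=True,linewidth=150)
for th in (.9,1,1.1,1.2): print(th,(proj('side',[bay.tab(1,th,77),bay.tab(-1,th,77)])-[205,155]).ravel()*3.2)
E
```

```text
t: 8.72
tcp_pos: [0.5356, 0.1636, 0.274]
tool_rot: [0.684, 0.73, -0.0, 0.0]
force: [-0.3, 0.7, 0.7]
finger_gap: 0.65
[-0.28104312 -0.28296007 -0.38239087]
0.9 [162.8 203.7 126.5 521.8]
1 [166.4 204.7 129.8 532.8]
1.1 [170.2 206.6 133.5 543.2]
1.2 [174.  209.5 137.5 552.8]
```

View pics/s4z.png

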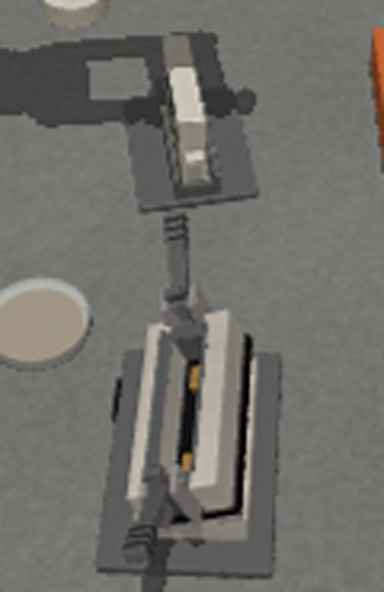

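View pics/w4.png

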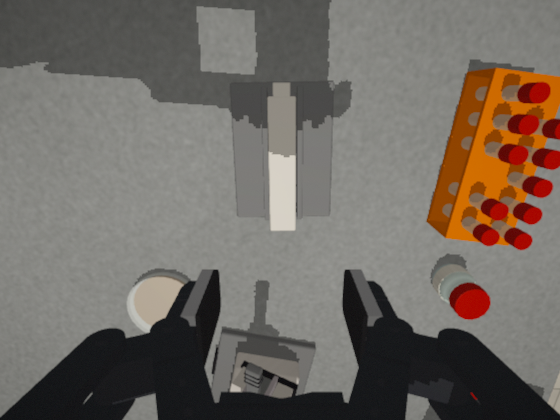

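```bash
python3 - <<'E'
from h import *
np.set_printoptions(precision=4,suppress=True,linewidth=150)
f=np.load('pics/w4.npz');p=f['p'];d=f['d']
# depth->height
from scipy.spatial.transform import Rotation as R
v,u=np.mgrid[60:260,200:360]
o,_=ray('wrist',(0,0),f['pos'],f['rot'])
m=optics.camera_model('wrist');K=m['mtx'];D=np.stack([(u-K[0,2])/K[0,0],-(v-K[1,2])/K[1,1],-np.ones(u.shape)],-1)@(R.from_quat(f['rot']).as_matrix()@m['tool_from_camera'][:3,:3]).T
X=o+D*d[60:260,200:360,None]
M=(X[...,2]>.085)&(d[60:260,200:360]>0)
n,l,st,ce=cv2.connectedComponentsWithStats(cv2.morphologyEx(M.astype(np.uint8),cv2.MORPH_OPEN,np.ones((3,3))))
i=1+st[1:,4].argmax();k=l==i
print(st[i],np.median(X[k],0),X[k][:,2].std())
pts=np.c_[u[k],v[k]].astype(np.float32)
W=np.array([onz('wrist',q,.093,f['pos'],f['rot'])[:2] for q in pts])
r=cv2.minAreaRect((W*1000).astype(np.float32));print(r)
E
```

```text
[  68   36   29  134 3687] [0.5351 0.1914 0.092 ] 0.0010662720843575431Traceback (most recent call last):
  File "<stdin>", line 15, in <module>
  File "h.py", line 17, in onz
    o,d=ray(cam,uv,pos,rot); return o+d*(z-o[2])/d[2]
        ~~~^^^^^^^^^^^^^^^^
  File "h.py", line 9, in ray
    m=optics.camera_model(cam); K=m['mtx']
ValueError: time passes only in moves, steps and waits
```

```bash
python3 - <<'E'
from h import *
np.set_printoptions(precision=4,suppress=True,linewidth=150)
f=np.load('pics/w4.npz');p=f['p'];d=f['d']
from scipy.spatial.transform import Rotation as R
v,u=np.mgrid[60:260,200:360]
o,_=ray('wrist',(0,0),f['pos'],f['rot'])
m=optics.camera_model('wrist');K=m['mtx'];D=np.stack([(u-K[0,2])/K[0,0],-(v-K[1,2])/K[1,1],-np.ones(u.shape)],-1)@(R.from_quat(f['rot']).as_matrix()@m['tool_from_camera'][:3,:3]).T
X=o+D*d[60:260,200:360,None]
M=(X[...,2]>.087)&(d[60:260,200:360]>0)
n,l,st,ce=cv2.connectedComponentsWithStats(cv2.morphologyEx(M.astype(np.uint8),cv2.MORPH_OPEN,np.ones((3,3))))
i=1+st[1:,4].argmax();k=l==i
W=(o+D*((.093-o[2])/D[...,2])[...,None])[k]
r=cv2.minAreaRect((W[:,:2]*1000).astype(np.float32));print(r,W.mean(0))
c=np.cov(W[:,:2].T);w,e=np.linalg.eigh(c);print(e[:,1],np.sqrt(12*w))
E
```

```text
((535.4465942382812, 186.8544158935547), (24.22199821472168, 118.02056121826172), 4.368345737457275) [0.5351 0.19   0.093 ]
[-0.0747  0.9972] [0.0238 0.1179]
```

```bash
python3 - <<'E'
from h import *
for uv in [(195.4,225.5),(236,223.3)]: print(onz('top',uv,.093))
E
python3 -m inch '[0,1.3,-4,0.01, 0,1,-4,0, 0,0,-4,0, 0,0,-3,0, 0,0,-2,0, 0,0,-1.7,0,0,0,0,0]'; python3 -c "
from h import *
snap('wrist','w5')"
```

```text
[0.53166751 0.24290973 0.093     ]
[0.53886148 0.12429835 0.093     ]
t: 9.7
tcp_pos: [0.5346, 0.1871, 0.0863]
tool_rot: [0.68, 0.733, -0.001, -0.001]
force: [0.5, -0.7, 0.1]
finger_gap: 0.653
```

View pics/w5.png

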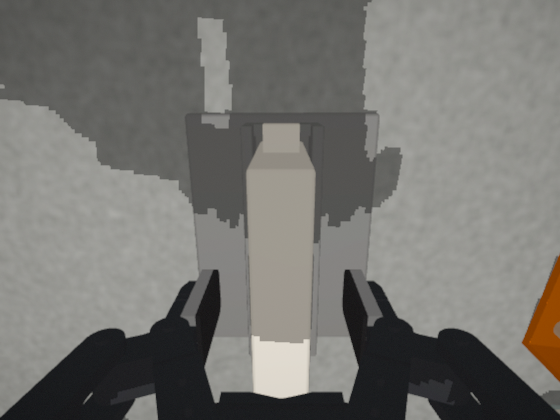

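```bash
python3 - <<'E'
from h import *
f=np.load('pics/w5.npz')
a=onz('wrist',(280.5,170.5),.093,f['pos'],f['rot']);print(a, a-[-.0045,.0598,0])
f=np.load('pics/w4.npz');p=f['p']
print(onz('wrist',(282,230.5),.093,f['pos'],f['rot']))
cv2.imwrite('pics/w4z.png',cv2.resize(p[70:245,225:340,::-1],None,fx=4,fy=3.4,interpolation=cv2.INTER_NEAREST))
E
```

```text
[0.53077533 0.24511026 0.093     ] [0.53527533 0.18531026 0.093     ]
[0.53913025 0.12658235 0.093     ]
```

View pics/w4z.png

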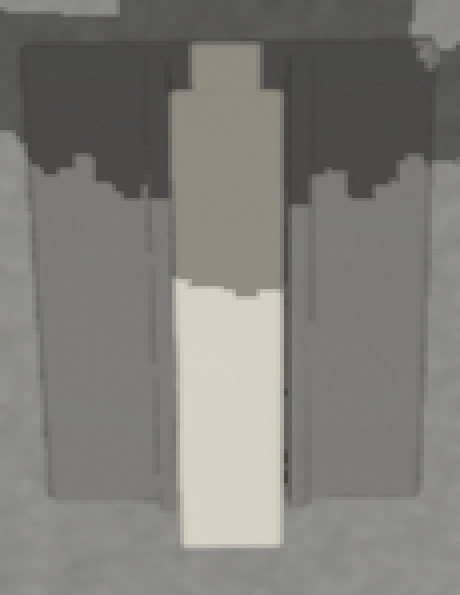

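```bash
python3 -m inch '[0,0,0,0,0,0,0,0,0,0,0,0,0,0,0,0,0,0,1.5,0,0,0,4,0,0,0,5,0,0,0,5,0,0,0,0,0]' 10 50; python3 -c "
from h import *
snap('side','s6');snap('wrist','w6')"
```

```text
t: 10.88
tcp_pos: [0.5379, 0.1884, 0.2471]
tool_rot: [0.68, 0.734, 0.004, 0.003]
force: [0.6, -0.8, -2.7]
finger_gap: 0.268
```

View pics/s6.png

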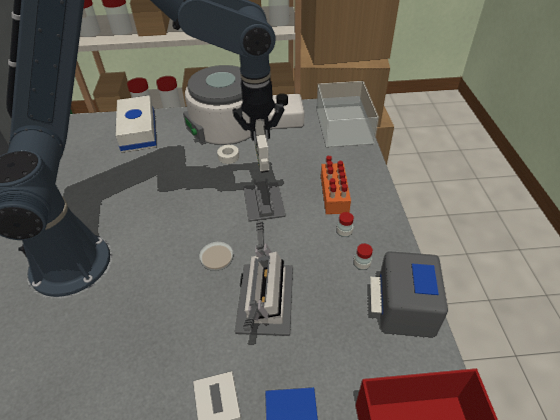

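View pics/w6.png

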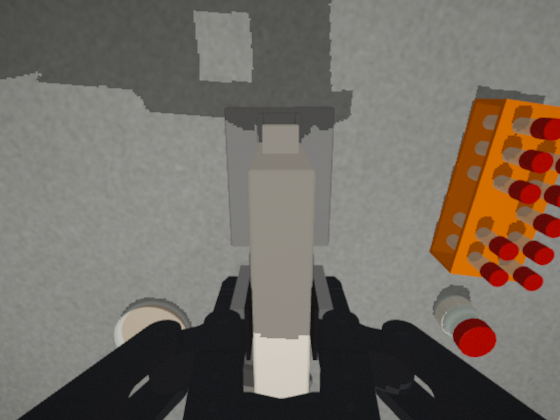

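```bash
python3 -m inch '[0,-3,0,-0.02,-0.2,-4,0,-0.02,-0.2,-4,0,-0.02,-0.2,-4,0,-0.03,-0.2,-4,0,-0.03,-0.2,-4,0,-0.03,-0.2,-4,0,-0.03,-0.4,-3,0,-0.02,-0.4,-2.7,0,0,-0.2,-2,0,0,0,0,0,0,0,0,0,0,0,0,0,0]'; python3 -c "
from h import *
snap('side','s7');snap('wrist','w7');snap('top','t7');print(manip.sense())
p=np.load('pics/s7.npz')['p'][:,:,::-1]
cv2.imwrite('pics/s7z.png',cv2.resize(p[155:340,205:325],None,fx=3.2,fy=3.2,interpolation=cv2.INTER_CUBIC))
"
```

```text
t: 12.6
tcp_pos: [0.5131, -0.158, 0.2421]
tool_rot: [0.749, 0.662, 0.0, -0.0]
force: [-0.1, -0.2, -3.3]
finger_gap: 0.272
{'t': 12.75, 'q': array([-5.07534754e-01,  4.19847937e-01,  1.66181460e+00,  1.35945217e-04,
        1.05995725e+00, -3.84701391e-01]), 'qd': array([-0.00287019, -0.00113877, -0.00145   , -0.00163974,  0.00038227,
       -0.0013061 ]), 'tau': array([-2.26462714e-02, -3.89525092e+01, -1.68628174e+01, -7.24940066e-03,
        2.39734305e-03,  6.45355140e-04]), 'tcp_pos': array([ 0.51328848, -0.15840546,  0.24238582]), 'tool_rot': array([ 7.49196460e-01,  6.62347839e-01,  5.13985103e-05, -3.25289164e-05]), 'force': array([ 0.60703346, -0.6037143 , -2.50302747]), 'ft_torque': array([-0.00452108, -0.01125216,  0.00121933]), 'finger_gap': 0.2648602495149068}
```

View pics/s7z.png

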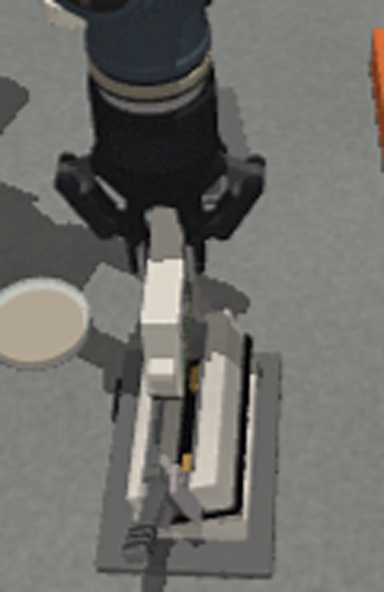

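View pics/w7.png

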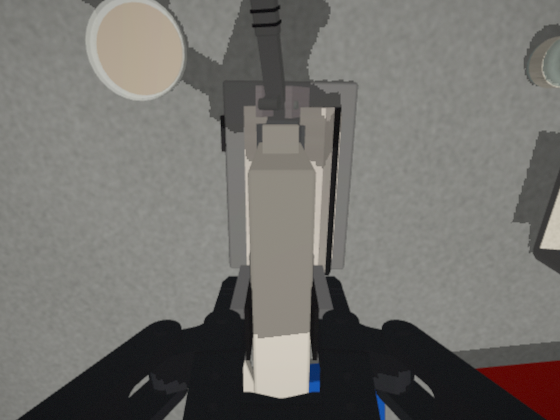

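```bash
python3 -m inch '[-0.14,-0.14,-2,0,0,0,-3,0,0,0,-2,0,0,0,-0.8,0,0,0,-0.3,0,0,0,-0.3,0,0,0,-0.2,0,0,0,0,0]'; python3 -c "
from h import *
snap('side','s8');snap('wrist','w8')
p=np.load('pics/s8.npz')['p'][:,:,::-1]
cv2.imwrite('pics/s8z.png',cv2.resize(p[175:330,205:325],None,fx=4.5,fy=3.8,interpolation=cv2.INTER_CUBIC))
"
```

```text
t: 13.75
tcp_pos: [0.5125, -0.1608, 0.1569]
tool_rot: [0.75, 0.662, 0.0, 0.001]
force: [1.1, 0.4, -1.7]
finger_gap: 0.272
```

View pics/s8z.png

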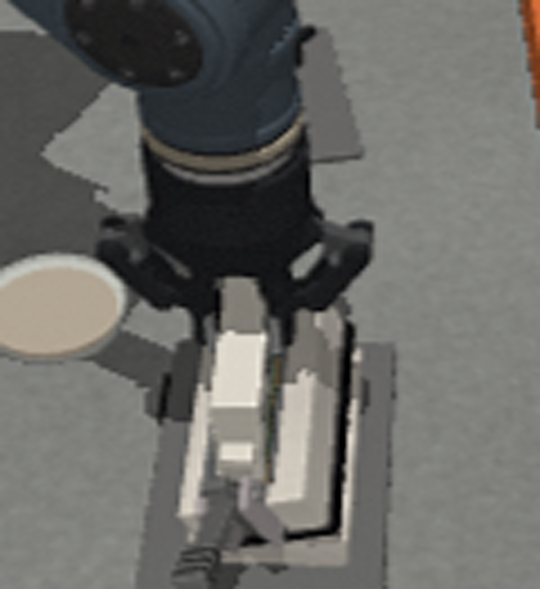

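View pics/w8.png

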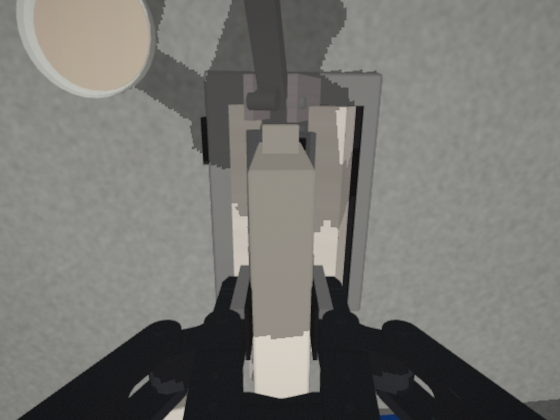

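```bash
python3 -m inch '[0.1,0.05,-0.2,0,0.1,0,-0.2,0,0,0,-0.2,0,0,0,0,0]'
```

```text
t: 14.35
tcp_pos: [0.5142, -0.1602, 0.1508]
tool_rot: [0.75, 0.662, 0.0, 0.0]
force: [-0.3, -0.4, 1.3]
finger_gap: 0.272
```

```bash
python3 -m inch '[0,0,0,0,0,0,0,0,0,0,0,0]' 45 20; python3 -m inch '[-0.2,0.03,-0.1,0,-0.2,0.03,-0.1,0,-0.2,0.02,-0.1,0,-0.2,0.02,-0.1,0,-0.2,0.02,-0.1,0,-0.2,0.02,-0.1,0,-0.2,0.03,-0.1,0,-0.2,0.03,-0.1,0,0,0,0,0]';python3 -c "
from h import *
snap('side','s9');snap('wrist','w9')
p=np.load('pics/s9.npz')['p'][:,:,::-1]
cv2.imwrite('pics/s9z.png',cv2.resize(p[175:330,205:325],None,fx=4.5,fy=3.8,interpolation=cv2.INTER_CUBIC))
"
```

```text
t: 14.72
tcp_pos: [0.5137, -0.16, 0.1502]
tool_rot: [0.749, 0.662, -0.0, -0.0]
force: [-0.5, 0.9, -0.4]
finger_gap: 0.447
t: 15.85
tcp_pos: [0.4971, -0.1577, 0.142]
tool_rot: [0.75, 0.662, -0.0, -0.001]
force: [0.6, -0.4, -0.7]
finger_gap: 0.45
```

View pics/s9z.png

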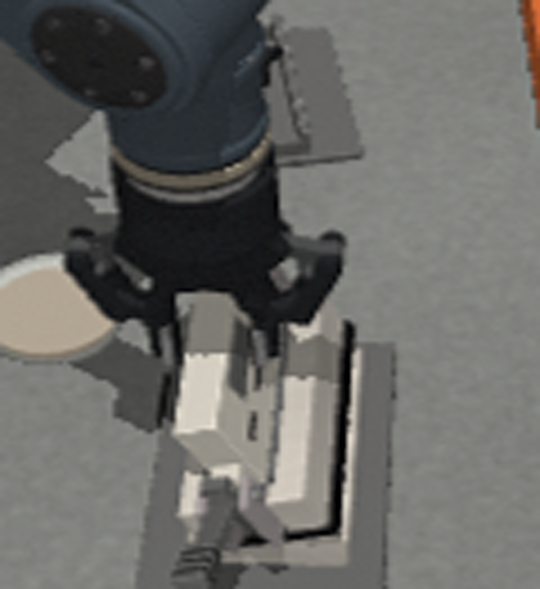

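View pics/w9.png

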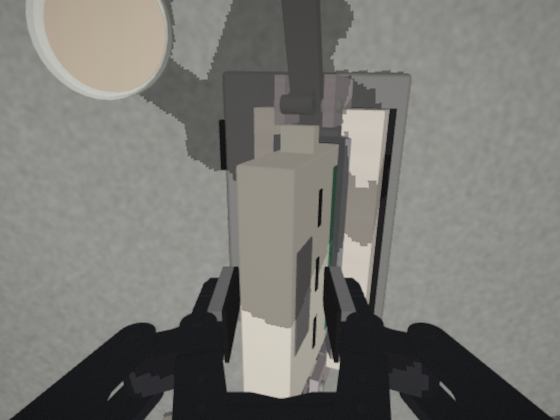

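```bash
cat >> h.py <<'E'
def cloud(name,u0,u1,v0,v1):
    from scipy.spatial.transform import Rotation as R
    f=np.load(f'pics/{name}.npz');m=optics.camera_model('wrist');K=m['mtx'];v,u=np.mgrid[v0:v1,u0:u1]
    Rw=R.from_quat(f['rot']).as_matrix();o=f['pos']+Rw@m['tool_from_camera'][:3,3]
    D=np.stack([(u-K[0,2])/K[0,0],-(v-K[1,2])/K[1,1],-np.ones(u.shape)],-1)@(Rw@m['tool_from_camera'][:3,:3]).T
    X=o+D*f['d'][v0:v1,u0:u1,None]; d=X-bay.O
    return np.stack([d@bay.x,d@bay.y,d@bay.z],-1)*1000
E
python3 - <<'E'
from h import *
np.set_printoptions(precision=1,suppress=True,linewidth=150)
B=cloud('w9',230,350,140,300)
for v in (175,200,230,260):
    print(v,[tuple(B[v-140,u-230].round(1)) for u in range(236,345,6)])
E
```

```text
175 [(np.float64(-71.6), np.float64(28.7), np.float64(-17.5)), (np.float64(-11.2), np.float64(55.8), np.float64(93.4)), (np.float64(-8.8), np.float64(56.0), np.float64(93.3)), (np.float64(-6.4), np.float64(56.1), np.float64(93.1)), (np.float64(-4.2), np.float64(56.1), np.float64(92.4)), (np.float64(-2.1), np.float64(56.2), np.float64(91.8)), (np.float64(0.5), np.float64(56.5), np.float64(92.2)), (np.float64(3.2), np.float64(56.8), np.float64(93.1)), (np.float64(5.8), np.float64(57.2), np.float64(93.9)), (np.float64(7.7), np.float64(57.2), np.float64(92.8)), (np.float64(9.0), np.float64(56.6), np.float64(89.8)), (np.float64(9.6), np.float64(55.6), np.float64(84.2)), (np.float64(9.9), np.float64(54.1), np.float64(76.8)), (np.float64(9.8), np.float64(52.1), np.float64(67.0)), (np.float64(10.0), np.float64(50.1), np.float64(57.0)), (np.float64(10.5), np.float64(48.1), np.float64(46.7)), (np.float64(10.8), np.float64(45.5), np.float64(34.2)), (np.float64(13.6), np.float64(45.3), np.float64(32.1)), (np.float64(17.7), np.float64(46.9), np.float64(38.2))]
200 [(np.float64(-72.7), np.float64(
[... 2455 characters left out ...]
 np.float64(22.3), np.float64(92.9)), (np.float64(3.1), np.float64(22.7), np.float64(93.0)), (np.float64(5.8), np.float64(23.3), np.float64(93.2)), (np.float64(8.0), np.float64(23.4), np.float64(92.7)), (np.float64(9.0), np.float64(21.5), np.float64(88.1)), (np.float64(9.9), np.float64(19.1), np.float64(82.4)), (np.float64(10.1), np.float64(15.0), np.float64(73.5)), (np.float64(9.5), np.float64(8.9), np.float64(60.4)), (np.float64(10.0), np.float64(4.0), np.float64(49.5)), (np.float64(10.3), np.float64(-2.0), np.float64(36.4)), (np.float64(12.8), np.float64(-3.7), np.float64(31.7)), (np.float64(17.3), np.float64(0.1), np.float64(38.4)), (np.float64(19.5), np.float64(-2.8), np.float64(31.3))]
```

```bash
python3 -m inch '[0,0,0,0,0,0,2,0,0,0,4,0,0.5,3,2,0,0.7,5,0,0,0.7,4,0,0,0.3,1.4,0,0,0,0,0,0]' 55 60;python3 -c "
from h import *
snap('side','s10');snap('wrist','w10')
p=np.load('pics/s10.npz')['p'][:,:,::-1]
cv2.imwrite('pics/s10z.png',cv2.resize(p[175:330,205:325],None,fx=4.5,fy=3.8,interpolation=cv2.INTER_CUBIC))
"
```

```text
t: 16.95
tcp_pos: [0.5199, -0.0237, 0.2222]
tool_rot: [0.749, 0.663, -0.0, 0.0]
force: [-0.1, 0.1, -0.2]
finger_gap: 0.551
```

View pics/s10z.png

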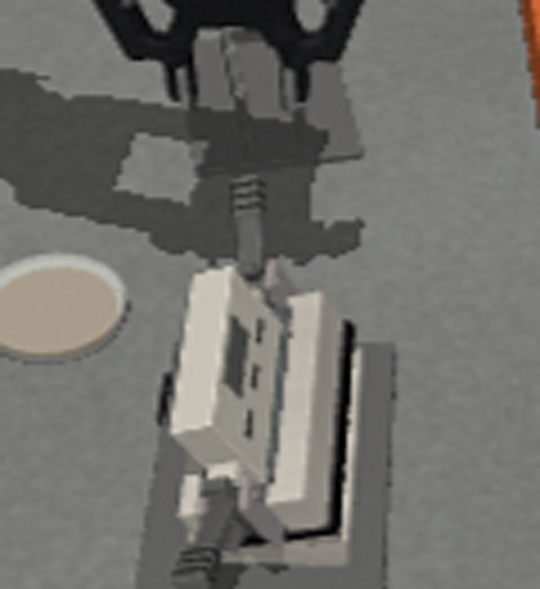

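View pics/w10.png

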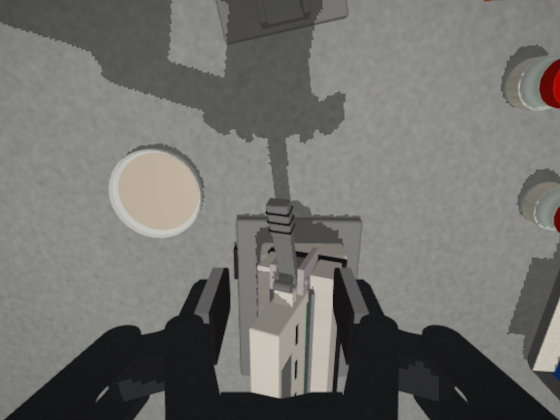

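```bash
python3 - <<'E'
from h import *
f=np.load('pics/w10.npz')
for th in(1.1,1.2): print(proj('wrist',[bay.tab(1,th,62,-5),bay.tab(1,th,77,-5),bay.tab(1,th,47,-5)],f['pos'],f['rot']))
cv2.imwrite('pics/w10z.png',cv2.resize(f['p'][190:300,230:360,::-1],None,fx=5,fy=5))
E
python3 -m inch '[0,0,-4,0,0,0,-4,0,0,0,-2.2,0,0,0,0,0]'
```

```text
[[274.0683127  230.72955411]
 [270.22085466 215.02116314]
 [277.59258162 245.11842945]]
[[276.92524624 223.94833623]
 [274.0224217  206.72722675]
 [279.6110532  239.88198119]]
t: 17.55
tcp_pos: [0.5187, -0.0252, 0.1187]
tool_rot: [0.75, 0.661, -0.001, -0.002]
force: [0.1, -0.4, 1.3]
finger_gap: 0.553
```

View pics/w10z.png

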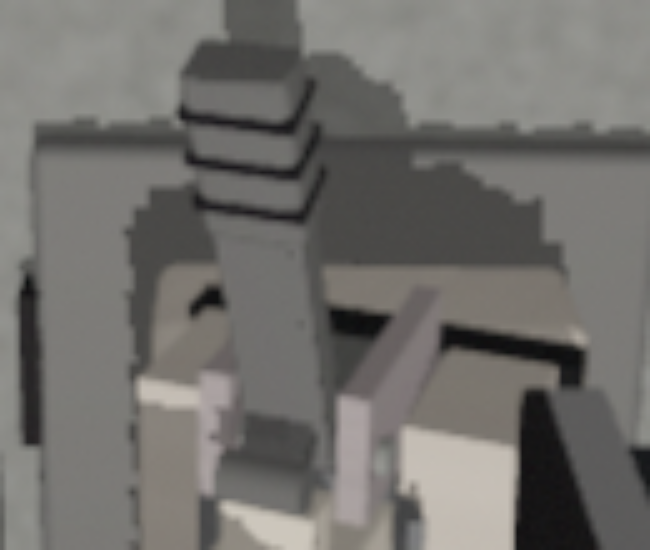

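```bash
python3 -m inch '[0,0,0,0,0,0,0,0,0,0,0,0,0,0,0,0]' 5 40;python3 -c "
from h import *
snap('wrist','w11')"
```

```text
t: 18.05
tcp_pos: [0.5196, -0.0246, 0.1214]
tool_rot: [0.749, 0.663, -0.0, 0.001]
force: [-3.9, -3.2, 6.7]
finger_gap: 0.199
```

View pics/w11.png

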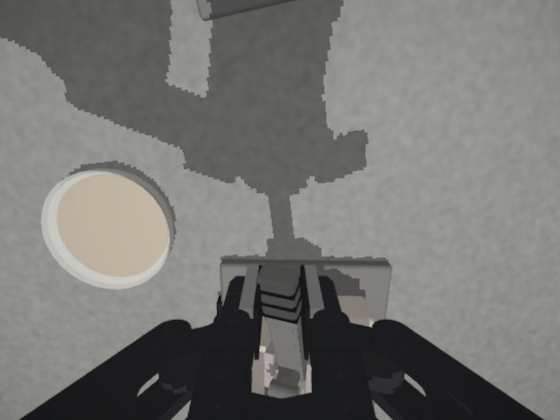

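```bash
python3 -m inch '[-0.22,-0.23,0.54,0,-0.22,-0.3,0.49,0,-0.22,-0.31,0.48,0,-0.2,-0.41,0.42,0,-0.21,-0.41,0.42,0,-0.18,-0.49,0.33,0,-0.19,-0.49,0.33,0,-0.15,-0.55,0.23,0,-0.16,-0.56,0.22,0,-0.12,-0.6,0.12,0,-0.12,-0.6,0.11,0,-0.09,-0.61,0.03,0,-0.02,-0.15,0,0,0,0,0,0]' - 60;python3 -c "
from h import *
snap('side','s12');snap('wrist','w12')
p=np.load('pics/s12.npz')['p'][:,:,::-1]
cv2.imwrite('pics/s12z.png',cv2.resize(p[175:330,205:325],None,fx=4.5,fy=3.8,interpolation=cv2.INTER_CUBIC))
"
```

```text
t: 19.85
tcp_pos: [0.4981, -0.0812, 0.1573]
tool_rot: [0.75, 0.662, -0.0, -0.001]
force: [-0.7, -0.2, 0.2]
finger_gap: 0.054
```

View pics/s12z.png

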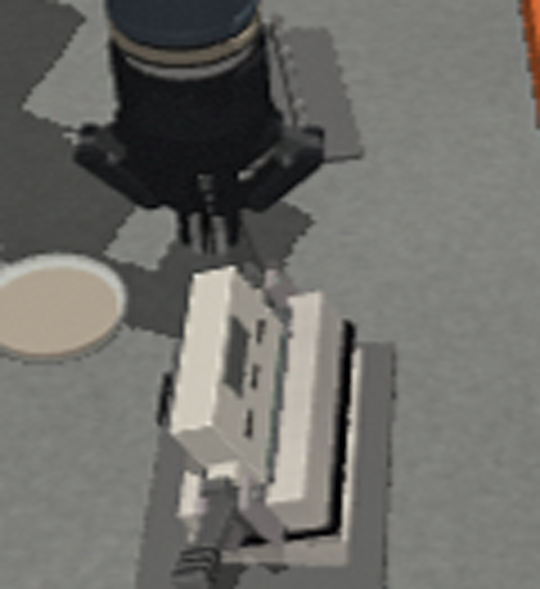

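View pics/w12.png

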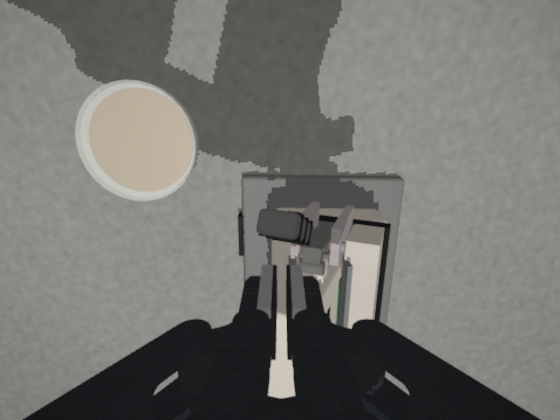

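```bash
python3 - <<'E'
from h import *
f=np.load('pics/w12.npz')
for th in(0,.2,.4,.5,.6,.7,.8,.9): print(th,proj('wrist',[bay.tab(1,th,77),bay.tab(1,th,47)],f['pos'],f['rot']).round(0).ravel())
cv2.imwrite('pics/w12z.png',cv2.resize(f['p'][170:300,230:360,::-1],None,fx=4,fy=4))
np.set_printoptions(precision=2,suppress=True)
for s in (1,-1):
  for th in (1.2,1.,.9,.8,.6,.4,.2,0,-.05):
    c=bay.tab(s,th,66,5)+s*bay.y*.011+[0,0,.019]; print(s,th,c*100)
E
```

```text
0 [266. 319. 291. 282.]
0.2 [267. 281. 292. 262.]
0.4 [271. 240. 294. 242.]
0.5 [275. 220. 296. 231.]
0.6 [278. 200. 298. 221.]
0.7 [283. 181. 300. 212.]
0.8 [287. 164. 302. 202.]
0.9 [292. 149. 304. 194.]
1 1.2 [52.25 -0.73 13.23]
1 1.0 [51.77 -1.19 14.38]
1 0.9 [51.54 -1.5  14.91]
1 0.8 [51.31 -1.87 15.41]
1 0.6 [50.87 -2.77 16.28]
1 0.4 [50.49 -3.84 16.95]
1 0.2 [50.17 -5.03 17.41]
1 0 [49.92 -6.32 17.62]
1 -0.05 [49.87 -6.64 17.64]
-1 1.2 [ 48.31 -31.35  13.23]
-1 1.0 [ 47.96 -30.79  14.38]
-1 0.9 [ 47.81 -30.42  14.91]
-1 0.8 [ 47.69 -30.01  15.41]
-1 0.6 [ 47.49 -29.03  16.28]
-1 0.4 [ 47.39 -27.9   16.95]
-1 0.2 [ 47.38 -26.66  17.41]
-1 0 [ 47.47 -25.36  17.62]
-1 -0.05 [ 47.51 -25.03  17.64]
```

View pics/w12z.png

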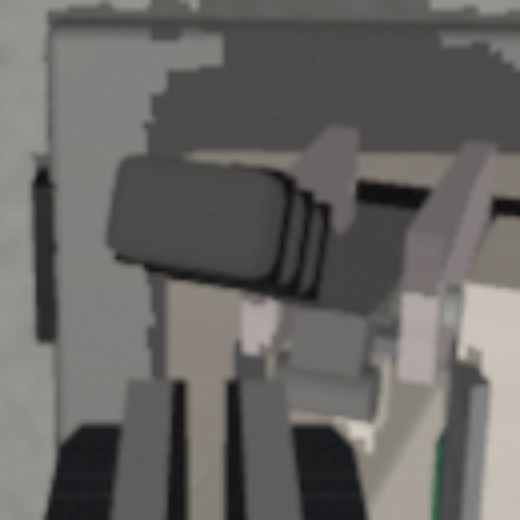

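```bash
python3 -m inch '[0,0,3,0,0.2,0,2.5,0,0.4,4,0,0,0.4,2.6,0,0,0,0,-2.5,0,0,0,-2,0,0,0,0,0,-0.15,-0.6,0,0,-0.15,-0.6,0.1,0,-0.15,-0.6,0.1,0,-0.15,-0.6,0.1,0,-0.1,-0.6,0.1,0,-0.1,-0.5,0,0,-0.1,-0.6,0,0,-0.05,-0.4,0,0,0,-0.3,0,0,0,0,0,0]' 0 40;python3 -c "
from h import *
snap('side','s13');snap('wrist','w13')
p=np.load('pics/s13.npz')['p'][:,:,::-1]
cv2.imwrite('pics/s13z.png',cv2.resize(p[175:330,205:325],None,fx=4.5,fy=3.8,interpolation=cv2.INTER_CUBIC))
"
```

```text
t: 22.08
tcp_pos: [0.4991, -0.0633, 0.1715]
tool_rot: [0.75, 0.662, -0.0, -0.0]
force: [-0.3, 3.2, 3.6]
finger_gap: 0.001
```

View pics/s13z.png

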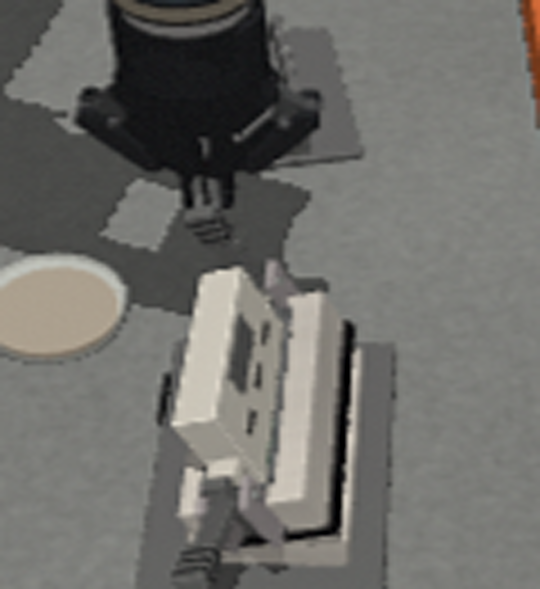

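View pics/w13.png

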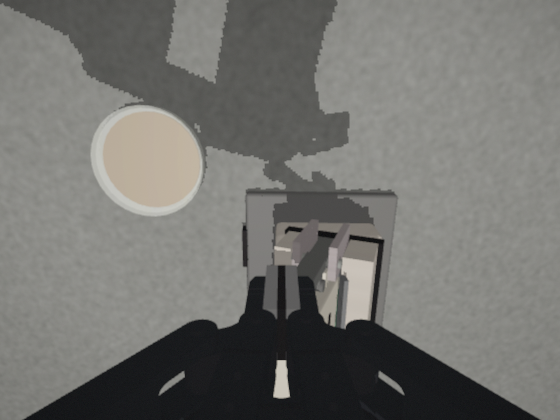

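```bash
python3 -m inch '[0,-0.2,0,0,0,-0.2,0,0,0,0,0,0]'; python3 -m inch '[0,-0.2,0,0,0,0,0,0]'
```

```text
t: 22.55
tcp_pos: [0.499, -0.064, 0.1714]
tool_rot: [0.75, 0.661, 0.002, -0.003]
force: [1.7, 13.3, 5.5]
finger_gap: 0.001
t: 22.8
tcp_pos: [0.499, -0.0644, 0.1714]
tool_rot: [0.751, 0.661, 0.003, -0.004]
force: [1.8, 19.6, 5.8]
finger_gap: -0.006
```

```bash
python3 -m inch '[0,1.2,0,0,0,0,3,0,0,0,2,0,-0.2,-5,0,0,-0.2,-5,0,0,-0.3,-5,0,0,-0.4,-5,0,0,-0.4,-4,0,0,0,-0.4,0,0,0,0,0,0]' 55 80;python3 -c "
from h import *
snap('wrist','w14');f=np.load('pics/w14.npz');print(f['pos'])
print(proj('wrist',[bay.tab(-1,1.2,77,-5),bay.tab(-1,1.2,47,-5)],f['pos'],f['rot']))
cv2.imwrite('pics/w14z.png',cv2.resize(f['p'][100:400,200:420,::-1],None,fx=2.6,fy=2))
"
```

```text
t: 24.05
tcp_pos: [0.4839, -0.3014, 0.221]
tool_rot: [0.75, 0.662, -0.0, -0.0]
force: [-0.7, 0.4, 0.5]
finger_gap: 0.551
[ 0.48390753 -0.30137443  0.22103826]
[[274.74267795 236.65669455]
 [280.39919088 192.66041433]]
```

View pics/w14.png

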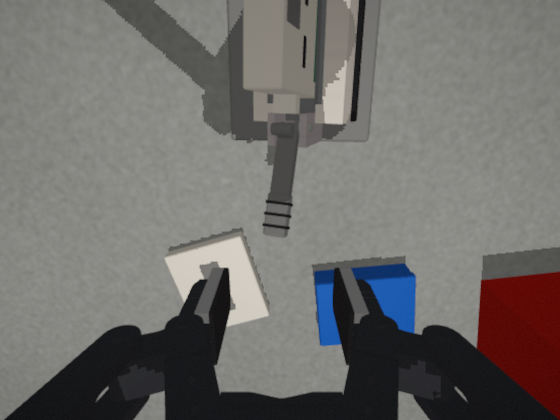

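```bash
python3 -m inch '[0,0.4,-4,0,0,0,-4,0,0,0,-2,0,0,0,0,0]'; python3 -m inch '[0,0,0,0,0,0,0,0,0,0,0,0,0,0,0,0,-0.16,0.27,0.54,0,-0.13,0.35,0.49,0,-0.13,0.36,0.48,0,-0.1,0.45,0.42,0,-0.09,0.45,0.42,0,-0.06,0.52,0.33,0,-0.05,0.52,0.33,0,0,0,0,0]' 5 80;python3 -c "
from h import *
snap('side','s15')
p=np.load('pics/s15.npz')['p'][:,:,::-1]
cv2.imwrite('pics/s15z.png',cv2.resize(p[175:330,205:325],None,fx=4.5,fy=3.8,interpolation=cv2.INTER_CUBIC))
"
```

```text
t: 24.6
tcp_pos: [0.4836, -0.2949, 0.1201]
tool_rot: [0.749, 0.663, -0.0, -0.002]
force: [-0.2, 0.1, 0.2]
finger_gap: 0.548
t: 26.1
tcp_pos: [0.4777, -0.2676, 0.1536]
tool_rot: [0.748, 0.663, -0.0, 0.001]
force: [-0.2, -0.7, 0.0]
finger_gap: 0.053
```

View pics/s15z.png

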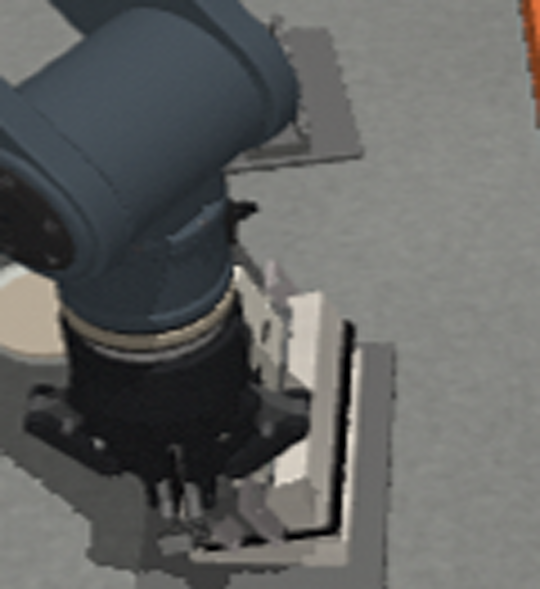

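```bash
python3 -m inch '[0,0,3,0,0,0,3,0,0,-3,0,0,0,0,0,0]' 0 40;python3 -c "
from h import *
snap('wrist','w16');snap('side','s16');f=np.load('pics/w16.npz');print(f['pos'])
for th in (.4,.5,.6,.7,.8,.9,1,1.1):print(th,proj('wrist',[bay.tab(-1,th,77),bay.tab(-1,th,47)],f['pos'],f['rot']).round(0).ravel(),proj('side',[bay.tab(-1,th,77)]))
p=np.load('pics/s16.npz')['p'][:,:,::-1]
cv2.imwrite('pics/s16z.png',cv2.resize(p[175:330,205:325],None,fx=4.5,fy=3.8,interpolation=cv2.INTER_CUBIC))
"
```

```text
t: 26.65
tcp_pos: [0.4772, -0.2998, 0.2129]
tool_rot: [0.75, 0.662, -0.0, 0.001]
force: [0.2, 0.3, 1.0]
finger_gap: -0.003
[ 0.47720251 -0.2998063   0.21286314]
0.4 [261. 199. 279. 167.] [[241.38256528 299.52579635]]
0.5 [263. 210. 280. 173.] [[241.70691267 303.25463193]]
0.6 [266. 219. 282. 179.] [[242.18909429 307.01822758]]
0.7 [269. 226. 283. 184.] [[242.82410863 310.77018798]]
0.8 [273. 232. 285. 188.] [[243.60464088 314.46385989]]
0.9 [276. 237. 287. 192.] [[244.52117758 318.0532353 ]]
1 [280. 240. 289. 195.] [[245.56218225 321.49384753]]
1.1 [283. 242. 291. 196.] [[246.71432569 324.74362611]]
```

View pics/w16.png

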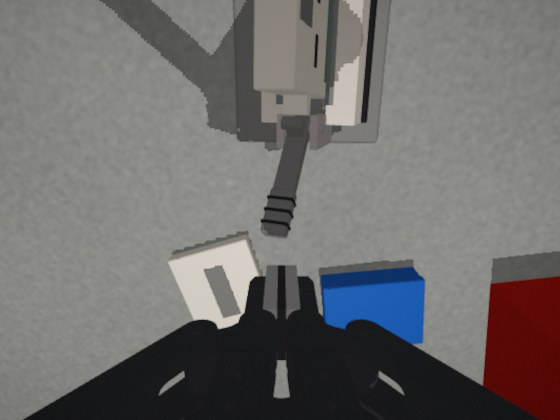

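View pics/s16z.png

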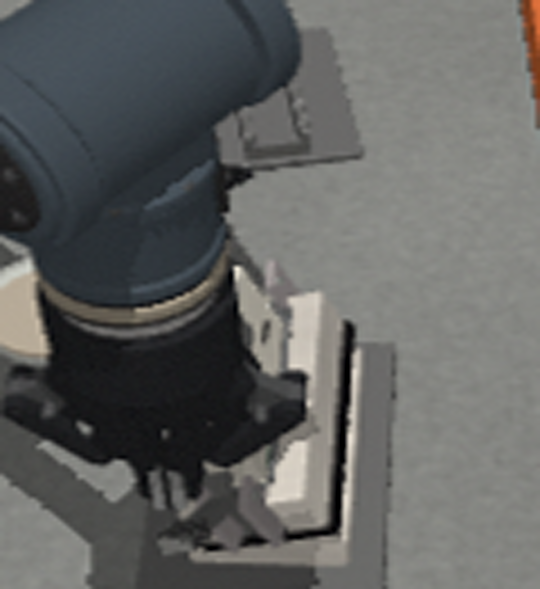

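```bash
python3 -m inch '[0,-2.1,0,0,0,0,-3.5,0,0,0,-2.8,0,0,0,0,0,0,0.6,0.2,0,0,0.6,0.3,0,-0.05,0.6,0.3,0,-0.05,0.6,0.3,0,-0.05,0.6,0.3,0,-0.05,0.6,0.2,0,0,0.6,0.2,0,0,0.6,0.2,0,0,0.6,0.1,0,0,0.6,0,0,0,0.5,0,0,0,0,0,0]' 0 40
```

```text
t: 28.75
tcp_pos: [0.477, -0.2559, 0.1723]
tool_rot: [0.749, 0.662, -0.0, 0.004]
force: [0.4, -4.5, 3.0]
finger_gap: -0.002
```

```bash
python3 -m inch '[0,0.3,0,0,0,0.2,0,0,0,0,0,0]'; python3 -m inch '[0,0.3,0,0,0,0,0,0]'
```

```text
t: 29.12
tcp_pos: [0.477, -0.2534, 0.1718]
tool_rot: [0.749, 0.663, -0.001, 0.005]
force: [-1.7, -10.6, 4.3]
finger_gap: -0.003
t: 29.38
tcp_pos: [0.4771, -0.253, 0.1719]
tool_rot: [0.749, 0.663, -0.003, 0.007]
force: [-2.6, -17.5, 3.1]
finger_gap: 0.006
```

```bash
python3 -m inch '[0,-1.5,0,0,0,-0.5,3,0,0,0,5,0,0,2,5,0,0.5,5,3,0,0.5,4,0,0,0,0,0,0,0,0,0,0]';python3 -c "
from h import *
snap('wrist','w17');snap('side','s17');f=np.load('pics/w17.npz');print(f['pos'])
for th in (0,.1,.2):print(th,proj('wrist',[bay.tab(1,th,77),bay.tab(-1,th,77)],f['pos'],f['rot']).round(0).ravel(),proj('side',[bay.tab(1,th,77),bay.tab(-1,th,77)]).ravel())
p=np.load('pics/s17.npz')['p'][:,:,::-1]
cv2.imwrite('pics/s17z.png',cv2.resize(p[175:330,205:325],None,fx=4.5,fy=3.8,interpolation=cv2.INTER_CUBIC))
"
```

```text
t: 30.38
tcp_pos: [0.4847, -0.1556, 0.3292]
tool_rot: [0.749, 0.662, -0.0, -0.001]
force: [-0.0, 0.3, -0.3]
finger_gap: 0.005
[ 0.48473642 -0.15562304  0.3292234 ]
0 [280. 103. 279. 284.] [248.84079849 229.25084905 241.68149179 285.82971526]
0.1 [280.  92. 279. 291.] [249.2126133  226.93829038 241.37122    288.98997042]
0.2 [280.  82. 280. 298.] [249.7080836  224.87956016 241.21557171 292.35149824]
```

View pics/w17.png

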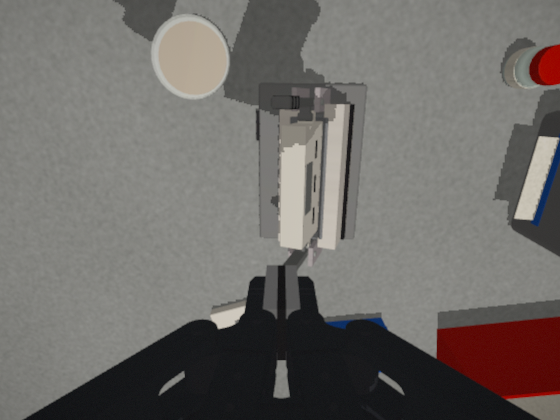

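View pics/s17z.png

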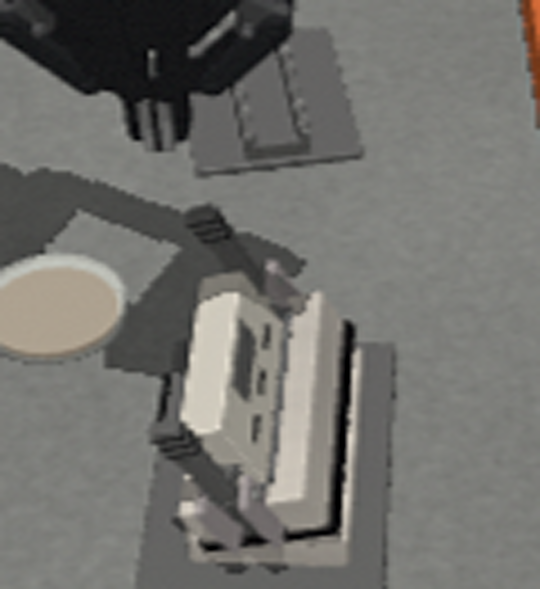

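```bash
python3 -m inch '[0,-4,0,0,0,-4,0,0,0,-3,0,0,0,0,0,0,0,0,0,0]';python3 -c "
from h import *
snap('wrist','w18');f=np.load('pics/w18.npz');print(f['pos'])
for th in (0,.1,.2):print(th,proj('wrist',[bay.tab(1,th,77),bay.tab(-1,th,77)],f['pos'],f['rot']).round(1).ravel())
cv2.imwrite('pics/w18z.png',cv2.resize(f['p'][0:230,220:400,::-1],None,fx=2.6,fy=2.6))
for n,vr in (('w17',range(125,245,20)),('w18',range(20,150,20))):
  B=cloud(n,260,330,0,260)
  for v in vr:
    r=B[v]; k=r[:,2]>75; print(n,v,'x',r[k,0].min().round(1),r[k,0].max().round(1),'y',np.median(r[k,1]).round(1),'z',np.median(r[k][r[k,2]>82,2]).round(1))
"
```

```text
t: 31.1
tcp_pos: [0.4846, -0.2659, 0.329]
tool_rot: [0.75, 0.661, 0.0, -0.001]
force: [0.5, 0.2, -0.0]
finger_gap: 0.004
[ 0.48457808 -0.26585209  0.32895898]
0 [259.  -65.9 262.5 167.3]
0.1 [259.  -79.3 262.8 176.4]
0.2 [259.5 -92.4 263.4 185. ]
w17 125 x -11.2 98.9 y 60.3 z 83.3
w17 145 x -13.0 10.4 y 42.6 z 84.1
w17 165 x -13.0 98.9 y 24.3 z 84.6
w17 185 x -12.7 10.9 y 5.3 z 84.3
w17 205 x -12.5 98.9 y -14.2 z 84.9
w17 225 x -13.2 10.4 y -35.0 z 84.9
w18 20 x -12.6 10.8 y 35.0 z 84.1
w18 40 x -12.4 11.2 y 20.2 z 84.5
w18 60 x -13.1 11.4 y 4.8 z 84.1
w18 80 x -13.3 11.1 y -11.0 z 84.2
w18 100 x -13.1 10.3 y -27.4 z 84.7
w18 120 x -13.2 10.3 y -44.4 z 84.4Traceback (most recent call last):
  File "<string>", line 9, in <module>
    r=B[v]; k=r[:,2]>75; print(n,v,'x',r[k,0].min().round(1),r[k,0].max().round(1),'y',np.median(r[k,1]).round(1),'z',np.median(r[k][r[k,2]>82,2]).round(1))
                                       ~~~~~~~~~~^^
    return umr_minimum(a, axis, None, out, keepdims, initial, where)
ValueError: zero-size array to reduction operation minimum which has no identity
```

View pics/w18z.png

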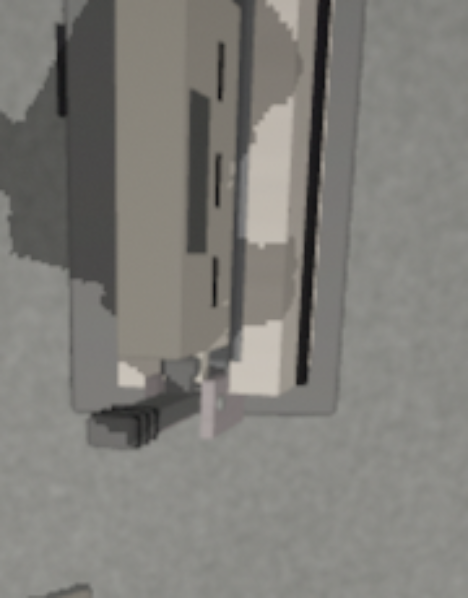

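```bash
python3 -c "
from h import *
job.sign_off()"
```

```text
the job is handed in; nothing more can be done
```

I fitted the board into the bay and pressed it fully home with both levers. The job was handed in at about 31 s of the 72 s allowed, and no verdict came back.

**What I did**
- I pushed both ejector levers out to their stops, about 1.2 rad.
- The tool can only turn about the vertical, so I lowered the board upright into the slot's mouth. I then loosened the grip and eased the board's top 16 mm towards the robot. It tipped to the lean and slid down onto the contacts, its underside at about 6–8 mm by depth.
- I raised each lever part of the way by pinching its tab. I then pushed it inward from outside with closed fingers until it stopped, at 17–20 N.

**Last checks**
- **Board:** its top lies at 84–85 mm in the bay's frame along its whole length, against 85 mm when seated, so its underside is at the floor within measuring error. It sits about 1 mm off centre across the slot and is straight.
- **Levers:** both tips lie where an angle of about 0 puts them in the wrist pictures. The side picture read slightly more for the right lever, about 0.06 rad, which is still within 0.12.
- **Robot and bystanders:** the robot stands clear of everything. I planned no contact with any bystander and saw none moved in the pictures, but I did not measure their final positions.

**What went wrong or disagreed**
- The pinch slipped on both tabs, the left at about 0.5 rad and the right at about 0.85 rad. The outside push finished both.
- The views disagreed by about 3 mm on where the board stood along its length in the holder. I used the middle value and the board entered without trouble.

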